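# Back a ratchet sample carousel to its home stop and lock it

### The arm

A 6-joint arm with a two-finger parallel gripper is mounted at the origin on the work surface. World frame = base frame: x ahead of the robot, y to its left, z up, the work surface at z = 0. Lengths are in m, angles in degrees, forces in N, time in s.
With the tool pointing down it reaches from about 0.4 to 0.925 m from the base axis. Payload 3.4 kg.
Tool frame: the origin (TCP) lies midway between the tips of the shut fingers; the grasp point (between the pads) lies behind it (r.pinch_z is the y of the grasp point in the tool frame, in m); y points along the fingers, x is the direction in which the jaws open and shut, and the axes are right-handed (so a half turn about y gives the same grasp; the last joint's range is limited). The gripper opens to 85 mm and grips with 20 to 120 N. Pads are 22 mm wide; open, the fingers measure 114 mm over their backs; the gripper's body (76 mm by 85 mm) begins 54 mm behind the grasp point. The pads swing forward as they close: fully open they stand 13 mm farther back than shut.
Start: joints at [63.57, 17.578, 86.31, -0, 76.112, -4.211], TCP at [0.217, 0.532, 0.201] pointing down, gripper open.
Joint ranges: [-179.03, 179.03], [-60, 130.46], [8.19, 133.38], [-81.62, 261.62], [5.75, 156.47], [-153.77, 153.77]. Speed limits (degrees/s): [147.25, 147.25, 180, 180, 180, 180].

### API

Orientations are given as [roll, pitch, yaw] about the fixed x, y, z axes, in that order (R = Rz(yaw) Ry(pitch) Rx(roll)).
In Python, from bench import r, vision gives the robot as it stands.
- The arm moves only by the shell command python3 -m jog 'ROWS' [FORCE]. ROWS is JSON, a list of rows, each a list of 3 entries, a list of its own where there are three numbers: the shift along the world's x, y, z in m, then the turn, a rotation vector about the world's x, y, z in rad, then the opening, from 0 (shut) to 1 (fully open). A call has 1 to 20 rows; each row shifts and turns the pose as measured when the row begins; what a row does not reach is not made up. A row lasts 1/8 s, in which the tool goes at most 62.5 mm and 10.7 degrees, less where a joint would pass 70% of its speed; a pose out of reach is approached as far as the arm can. A call with a gripper value outside its range is refused whole. The fingers move at their own pace and stop on an object; FORCE is the grip in N (left out, the last holds). Time passes only in rows, so rows that do not move let the fingers close. It gives the time, the measured TCP pose, the force and the opening at its end, in the units of the state.
- r.read_state(): the state, without advancing time (a new reading comes with each control period).
- vision.get_image(name): name is "side" or "top" or "wrist"; returns (picture, depth): 384x512x3 uint8, red, green, blue; 384x512 float32, m along the optical axis (not along the pixel's ray), 0 where there is no reading.
- vision.camera_model(name): a dict with "fx", "fy", "cx", "cy" (pixels), "T" (4x4, takes a point from camera to world coordinates). Camera axes: x right, y down, z forward; pixel columns grow to the right and rows downward; lengths in m; the calibration is good to about 2 mm. A picture is of the moment at which its call begins: read the wrist's pose just before it. camera_model takes no time and is no camera call; for the wrist camera it gives the pose at the moment of the call.
- r.close_job(): hands the job in, once; it reports no verdict.
The state is a dict: "t": time; "qpos": joint angles; "qd": joint speeds; "joint_efforts": joint torques, N m; "eef_pos": TCP position; "eef_rot": TCP orientation; "ft_force": force on the tool from outside, world axes, zero at the start; "wrist_torque": the same for the moment, N m; "gripper_width": opening from 0.0 (shut) to 1.0 (fully open).
Only numpy, scipy, OpenCV 4.12 (cv2) and the standard library are available. Lean on these libraries where they do the work, as an engineer would, in place of code of your own. Each camera call takes 0.05 s, during which the arm holds its last target. There are 200 camera calls.

### The job

The sample carousel has to be brought back to its home position: swing its pawl clear of the teeth, turn the carousel backward (clockwise seen from above) by its upright black knob until you feel its lug bear firmly on the rubber buffer of the stop post (not measured: find it by feel), then swing the pawl fully back into the teeth so the carousel is locked there, still at the buffer. Be gentle: never force the carousel against the engaged pawl, the lug against the buffer or the pawl into the wheel, and leave the loose glassware and the bottle alone.

Things in the scene. Friction and masses are not known exactly. Their poses are not given: they have to be found in the camera images.
- sampler: Fixed grey base plate (270 x 285 x 12 mm) of the sampler with a low white control strip (55 mm wide, 36 mm high) along its -x side. Origin on the bench under the carousel's vertical axis; z up. It carries the carousel, the pawl (on its +y side) and the stop.
- axis (a point): Point on the carousel's vertical axis, at the carousel's top face (30 mm above the bench). The carousel is an aluminium ratchet disc, 184 mm over its 12 saw teeth (teeth 10 mm deep, 30 degrees apart, 14 to 30 mm above the bench), with a ring of capped vials fixed in it, tops 44 mm above the bench.
- carousel (a joint): Angle of the carousel in rad, 0 as built, growing as it turns backward (clockwise seen from above). Stiff bearing: needs about 0.2 N m (3 N at the knob) to turn and stays where left. With the pawl engaged it turns back by no more than 0.12 rad before a tooth meets the pawl; from the start to the buffer it must turn back 1.4 to 1.65 rad (less than half a turn; nothing else is in the way).
- knob (a point): Centre of the gripping length of the carousel's upright black knob: a cylinder of 18 mm diameter, 70 mm from the carousel's axis, from 38 to 84 mm above the bench (this point: 72 mm above the bench). It spins freely on its own vertical pin, so a grip may keep its direction while carrying it round.
- lug_face (a point): Middle of the clockwise face of the carousel's steel lug, the face that meets the rubber buffer: 100 mm from the axis, 36 mm above the bench, in line with the knob from the axis; the lug is 10 mm wide, 12 mm high, its top 42 mm above the bench, and reaches out to 108 mm from the axis.
- post_face (a point): Middle of the steel face of the fixed stop post that looks towards the coming lug; 36 mm above the bench, 102 mm from the axis; post top 43 mm. A rubber buffer on a screw stands before it and meets the lug first, 13 to 22 mm before this face: set anew each time, not measured. 2.5 N at the lug (6.5 N at the knob, drag included) is a firm seat; over 9 N at the lug (15 N at the knob) strains it.
- pawl (a joint): Angle of the steel pawl in rad: 0 = fully in, nose on the bottom of the gap between two teeth; grows as it swings outward, away from the carousel (clockwise seen from above), to its limit of 0.75. Its nose leaves the teeth at 0.17; past 0.3 it is well clear. Stiff pivot (about 1.3 N at the pin), stays where it is left. Its nose may rub on a tooth on the way out. 3 to 5 N at the pin seats it fully.
- pin (a point): Point on the pawl's upright round steel finger pin, 12 mm diameter, free from 30 to 92 mm above the bench (this point: 72 mm above the bench). 62 mm from the pawl's pivot.
- pivot (a point): Point on the pawl's vertical pivot axis, at the pin point's height, 72 mm above the bench.
- reagent: Loose small black bottle with blue cap, 42 mm diameter, 72 mm high; leave alone. Origin under its centre.
- flask: Loose conical glass flask, 70 mm diameter, 95 mm high; leave alone. Origin under its centre.
- beaker: Loose small glass beaker, 54 mm diameter, 65 mm high; leave alone. Origin under its centre.

How it is judged:
By the outcome, as a careful person would: the job done as asked, in the order asked, and still so for the second after the job is handed in, with the robot touching nothing.
It also fails if it takes over 70 s, if anything falls off the work surface, if the arm or the gripper's body presses on something with over 40 N, if the wrist force passes 120 N, or if a joint passes its speed limit or range.

## Working session

There is one attempt and no reset: what is moved stays moved. The work goes in short steps, Python scripts to look and compute and a shell command to move; the robot and the scene stay as the last step left them, time stands still between calls to the robot, and variables do not carry over. Pictures are saved under pics/ and viewed, about 8 in all and at most 12, crops included, and the job is handed in when it is done.

```bash
ls; mkdir -p pics
cat > h.py <<'E'
import numpy as np, cv2
from bench import r, vision
def shot(n,f):
    m=vision.camera_model(n); im,d=vision.get_image(n)
    cv2.imwrite(f'pics/{f}.png',im[:,:,::-1]); np.savez(f'pics/{f}.npz',im=im,d=d,T=m['T'],k=[m['fx'],m['fy'],m['cx'],m['cy']])
    return im,d,m
def load(f): return np.load(f'pics/{f}.npz')
def ray(z,u,v):
    fx,fy,cx,cy=z['k'];T=z['T'];d=T[:3,:3]@np.array([(u-cx)/fx,(v-cy)/fy,1]);return T[:3,3],d
def onz(z,u,v,h):
    o,d=ray(z,u,v);return o+d*(h-o[2])/d[2]
def pt(z,u,v):
    o,d=ray(z,u,v);return o+d*z['d'][int(round(v)),int(round(u))]
def cloud(z):
    d=z['d'];fx,fy,cx,cy=z['k'];v,u=np.mgrid[:d.shape[0],:d.shape[1]]
    P=np.stack([(u-cx)/fx*d,(v-cy)/fy*d,d],-1)@z['T'][:3,:3].T+z['T'][:3,3];P[d==0]=np.nan;return P
E
python3 - <<'E'
from h import *
for n in('top','side'): 
    m=shot(n,n+'0')[2]; print(n,m['T'][:3,3],m['fx'])
a=cv2.imread('pics/top0.png');b=cv2.imread('pics/side0.png')
s=r.read_state();print(s['t'],s['eef_rot'],s['ft_force'],r.pinch_z)
E
```

```text
pics
top [0.45168132 0.03571493 1.18168143] 438.8236582761289
side [ 0.23682874 -0.46773397  0.73765142] 392.54466145859135
0.1 [-89.9913506    0.10535294  67.78032073] [ 0.44852373 -0.25938667  0.06492598] -0.0187
```

View pics/top0.png

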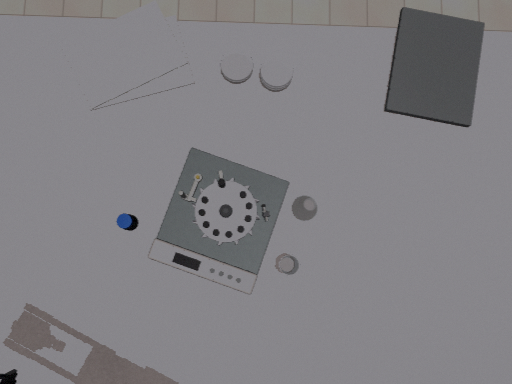

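View pics/side0.png

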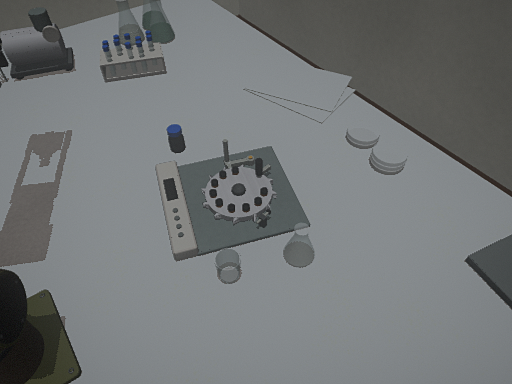

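Run:
```python
from h import *
a=cv2.imread('pics/top0.png')[140:300,110:330];b=cv2.imread('pics/side0.png')[110:290,140:330]
a=cv2.resize(a,(770,560),interpolation=cv2.INTER_CUBIC)
cv2.imwrite('pics/c1.png',cv2.convertScaleAbs(a,alpha=1.5))
z=load('top0')
for n,u,v,h in [('axis',225.5,211,.05),('knobtop',221,183,.084),('pin',182,194,.092),('pivot',198,177,.03),('post',265,212,.043),('bottle',125,221,.072),('flask',305,207,.05),('beaker',286,264,.05),('c1',187,150,.012),('c2',288,184,.012),('c3',254,291,.036),('c4',150,258,.036)]:
    print(n,onz(z,u,v,h).round(3),pt(z,u,v).round(3))
z=load('side0')
for n,u,v,h in [('knobtop',258.5,160,.084),('pintop',226,141,.092)]: print(n,onz(z,u,v,h).round(3),pt(z,u,v+2).round(3))
```

```text
axis [0.56  0.076 0.05 ] [0.56  0.076 0.042]
knobtop [0.627 0.088 0.084] [0.627 0.088 0.083]
pin [0.596 0.184 0.092] [0.595 0.184 0.094]
pivot [0.65  0.152 0.03 ] [0.65  0.152 0.03 ]
post [ 0.56  -0.027  0.043] [ 0.56  -0.027  0.044]
bottle [0.526 0.327 0.072] [0.526 0.327 0.072]
flask [ 0.575 -0.13   0.05 ] [ 0.57  -0.123  0.096]
beaker [ 0.427 -0.082  0.05 ] [ 0.427 -0.087  0.006]
c1 [0.727 0.187 0.012] [ 0.73   0.188 -0.   ]
c2 [ 0.641 -0.089  0.012] [ 0.641 -0.089  0.009]
c3 [ 0.357 -0.002  0.036] [ 0.354 -0.003  0.004]
c4 [0.435 0.267 0.036] [0.435 0.268 0.03 ]
knobtop [0.632 0.089 0.084] [0.629 0.085 0.082]
pintop [0.602 0.185 0.092] [0.6   0.184 0.087]
```

View pics/c1.png

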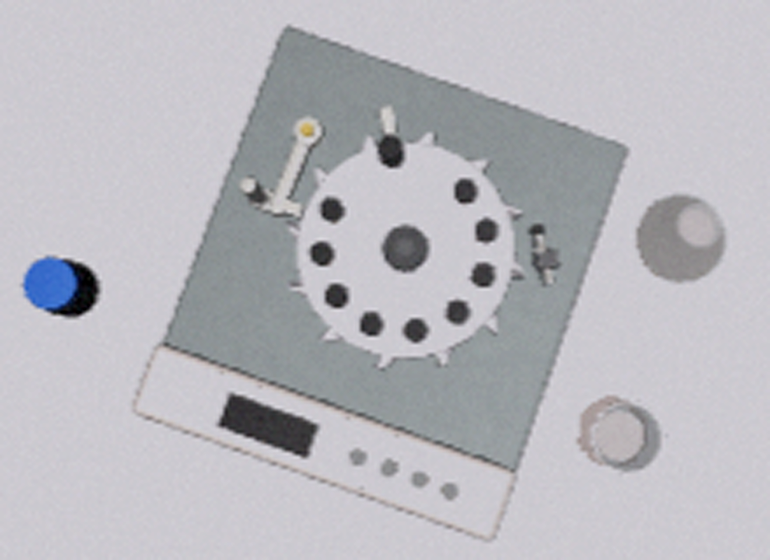

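```bash
python3 -m jog '[[[0.03,-0.02,0.005],[0,0,-0.02],0.4],[[0.03,-0.03,0.005],[0,0,-0.02],0.4],[[0.03,-0.03,0.005],[0,0,-0.02],0.4],[[0.03,-0.03,0],[0,0,-0.02],0.4],[[0.03,-0.03,0],[0,0,-0.02],0.4],[[0.03,-0.03,0],[0,0,-0.02],0.4],[[0.03,-0.03,0],[0,0,-0.02],0.4],[[0.03,-0.03,0],[0,0,-0.01],0.4],[[0.03,-0.03,0],[0,0,0],0.4],[[0.03,-0.03,0],[0,0,0],0.4],[[0.03,-0.03,0],[0,0,0],0.4],[[0.03,-0.03,0],[0,0,0],0.4],[[0,0,0],[0,0,0],0.4],[[0,0,0],[0,0,0],0.4]]' 20
python3 - <<'E'
from h import *
im,d,m=shot('wrist','w1');print(m['T'].round(3),m['fx'])
s=r.read_state();print(s['eef_pos'],s['eef_rot'],s['ft_force'],s['t'])
E
```

```text
t: 1.85
eef_pos: [0.5828, 0.1676, 0.2086]
eef_rot: [-89.6, 0.7, 59.0]
ft_force: [0.1, -0.4, -0.0]
gripper_width: 0.404
[[ 0.515  0.827  0.226  0.524]
 [ 0.857 -0.493 -0.15   0.205]
 [-0.013  0.27  -0.963  0.382]
 [ 0.     0.     0.     1.   ]] 310.4863609731657
[0.58280082 0.16763056 0.20866408] [-89.62079194   0.69471438  59.05350448] [ 0.56757218 -0.9388184  -0.58224065] 1.9
```

View pics/w1.png

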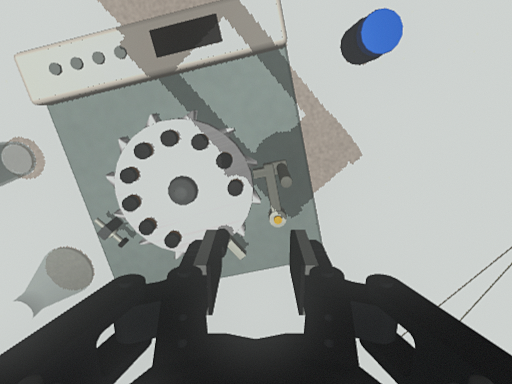

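Run:
```python
from h import *
for f in('w1','top0','side0'):
    P=cloud(load(f))
    def sel(c,rad,lo,hi):
        m=(np.hypot(P[...,0]-c[0],P[...,1]-c[1])<rad)&(P[...,2]>lo)&(P[...,2]<hi);q=P[m]
        v,u=np.where(m); return len(q), (np.median(q,0).round(4),q.min(0).round(3),q.max(0).round(3), (u.mean().round(1),v.mean().round(1))) if len(q) else 0
    print(f,'pintop',sel((.598,.184),.02,.085,.1));print(' pinall',sel((.598,.184),.02,.055,.1))
    print(' knobtop',sel((.628,.088),.02,.077,.09));print(' hub',sel((.56,.076),.02,.035,.07))
    print(' post',sel((.56,-.027),.02,.035,.06))
    print(' pivot',sel((.65,.152),.012,.015,.06))
    print(' lug',sel((.66,.093),.02,.036,.046))
```

```text
w1 pintop (132, (array([0.5994, 0.1893, 0.0931]), array([0.595, 0.183, 0.086]), array([0.606, 0.195, 0.095]), (np.float64(285.7), np.float64(181.1))))
 pinall (203, (array([0.5976, 0.1896, 0.0922]), array([0.595, 0.183, 0.055]), array([0.606, 0.195, 0.095]), (np.float64(284.7), np.float64(178.2))))
 knobtop (57, (array([0.6341, 0.0956, 0.0841]), array([0.628, 0.09 , 0.078]), array([0.64 , 0.098, 0.086]), (np.float64(223.6), np.float64(250.3))))
 hub (646, (array([0.562 , 0.0802, 0.0436]), array([0.546, 0.062, 0.035]), array([0.579, 0.094, 0.049]), (np.float64(182.3), np.float64(191.0))))
 post (323, (array([ 0.5586, -0.0249,  0.0419]), array([ 0.541, -0.038,  0.035]), array([ 0.579, -0.017,  0.046]), (np.float64(108.4), np.float64(232.0))))
 pivot (252, (array([0.6492, 0.154 , 0.031 ]), array([0.639, 0.144, 0.015]), array([0.662, 0.164, 0.035]), (np.float64(276.5), np.float64(217.9))))
 lug (206, (array([0.6556, 0.0941, 0.0427]), array([0.641, 0.087, 0.036]), array([0.67 , 0.1  , 0.046]), (np.float64(236.1), np.float64(249.1))))
top0 pintop (17, (array([0.599 , 0.187 , 0.0912]), arra
[... 1329 characters left out ...]
829]), array([0.623, 0.079, 0.077]), array([0.64 , 0.098, 0.086]), (np.float64(258.1), np.float64(160.9))))
 hub (118, (array([0.5605, 0.0737, 0.0424]), array([0.547, 0.061, 0.035]), array([0.578, 0.094, 0.048]), (np.float64(238.0), np.float64(188.4))))
 post (77, (array([ 0.557 , -0.028 ,  0.0402]), array([ 0.541, -0.037,  0.035]), array([ 0.579, -0.017,  0.046]), (np.float64(262.5), np.float64(216.4))))
 pivot (64, (array([0.648 , 0.1511, 0.0285]), array([0.639, 0.143, 0.015]), array([0.662, 0.163, 0.036]), (np.float64(249.8), np.float64(159.9))))
 lug (44, (array([0.655 , 0.0919, 0.0409]), array([0.641, 0.086, 0.037]), array([0.671, 0.101, 0.044]), (np.float64(265.5), np.float64(167.9))))
```

```bash
python3 -m jog '[[[0.009,0.010,0],[0,0,0],0.4],[[0.008,0.010,0],[0,0,0],0.4],[[0,0,-0.03],[0,0,0],0.4],[[0,0,-0.03],[0,0,0],0.4],[[0,0,-0.03],[0,0,0],0.4],[[0,0,-0.03],[0,0,0],0.4],[[0,0,-0.03],[0,0,0],0.4],[[0,0,0],[0,0,0],0.4]]'
```

```text
t: 2.9
eef_pos: [0.6022, 0.201, 0.0566]
eef_rot: [-89.8, 0.3, 59.7]
ft_force: [-0.1, -0.2, 0.8]
gripper_width: 0.399
```

```bash
python3 -m jog '[[[0.0025,0.003,0],[0,0,-0.03],0.4],[[0.0025,0.003,0],[0,0,-0.04],0.4],[[0.0025,0.003,0],[0,0,-0.04],0.4],[[0.003,0.003,0],[0,0,-0.04],0.4]]'
```

```text
t: 3.4
eef_pos: [0.6157, 0.2152, 0.0617]
eef_rot: [-90.1, 0.1, 50.7]
ft_force: [-0.1, -0.9, 1.1]
gripper_width: 0.403
```

```bash
python3 -m jog '[[[0.003,0.0025,-0.002],[0,0,-0.04],0.4],[[0.003,0.0025,-0.002],[0,0,-0.04],0.4],[[0.003,0.002,-0.001],[0,0,-0.04],0.4],[[0.003,0.002,0],[0,0,-0.04],0.4],[[0,0,0],[0,0,0],0.4]]'
python3 - <<'E'
from h import *
for n in('top','side'):
    shot(n,n+'1')
b=cv2.imread('pics/side1.png')[110:290,140:330];a=cv2.imread('pics/top1.png')[140:300,110:330]
cv2.imwrite('pics/c2.png',np.hstack([cv2.resize(a,(440,320)),cv2.resize(b,(338,320))]))
print(r.read_state()['ft_force'])
E
```

```text
t: 4.03
eef_pos: [0.6368, 0.2301, 0.0677]
eef_rot: [-90.5, -0.9, 41.0]
ft_force: [-0.5, 0.0, 0.0]
gripper_width: 0.397
[ 0.56781828  0.73242467 -0.10945154]
```

View pics/c2.png

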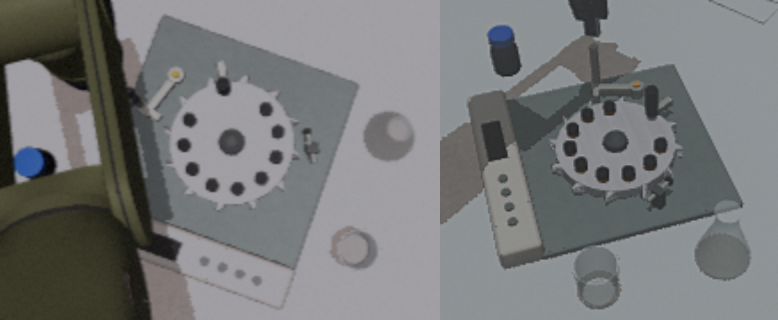

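Run:
```python
from h import *
for f in('top1','side1','side0'):
    P=cloud(load(f))
    m=(np.hypot(P[...,0]-.61,P[...,1]-.198)<.03)&(P[...,2]>.045)&(P[...,2]<.1)
    v,u=np.where(m)
    for i in np.argsort(v)[::6]: print(f,u[i],v[i],P[v[i],u[i]].round(3), load(f)['im'][v[i],u[i]])
s=r.read_state();print(s['eef_pos'],s['ft_force'])
```

```text
top1 180 189 [0.613 0.195 0.056] [62 60 62]
side1 225 130 [0.62  0.217 0.097] [77 77 76]
side1 227 135 [0.616 0.203 0.092] [77 82 80]
side1 225 137 [0.608 0.199 0.092] [72 74 72]
side1 226 138 [0.61  0.199 0.088] [68 69 68]
side1 227 139 [0.612 0.198 0.084] [63 66 64]
side1 228 140 [0.615 0.197 0.08 ] [66 68 66]
side1 224 142 [0.605 0.202 0.075] [75 75 74]
side1 225 143 [0.607 0.201 0.071] [63 66 66]
side1 227 144 [0.611 0.197 0.068] [66 67 67]
side1 225 146 [0.608 0.204 0.059] [68 69 68]
side1 227 147 [0.61  0.197 0.059] [68 70 70]
side1 229 148 [0.615 0.197 0.053] [73 73 73]
side1 225 150 [0.606 0.202 0.047] [69 70 70]
side0 223 139 [0.6   0.196 0.092] [126 131 130]
side0 225 140 [0.602 0.19  0.092] [110 113 111]
side0 223 142 [0.594 0.186 0.092] [69 70 71]
side0 224 143 [0.596 0.187 0.087] [60 62 62]
side0 225 144 [0.598 0.185 0.084] [67 70 71]
side0 226 145 [0.601 0.185 0.079] [65 67 67]
side0 227 146 [0.603 0.185 0.075] [52 54 54]
side0 223 148 [0.594 0.19  0.069] [103 106 108]
side0 224 149 [0.596 0.189 0.066] [70 71 70]
side0 226 150 [0.599 0.184 0.064] [65 68 67]
side0 224 152 [0.595 0.189 0.056] [71 74 73]
side0 226 153 [0.599 0.185 0.053] [67 70 69]
side0 228 154 [0.604 0.185 0.047] [90 93 93]
[0.63620402 0.22968006 0.06729164] [ 0.56781828  0.73242467 -0.10945154]
```

Run:
```python
from h import *
shot('wrist','w2')
```

```text
(no output)
```

View pics/w2.png

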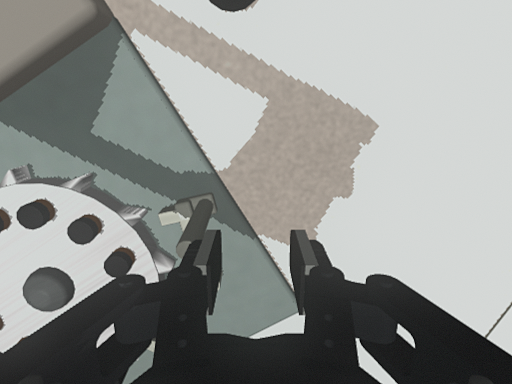

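```bash
python3 -m jog '[[[0,0,0.02],[0,0,0],0.4],[[0,0,0.02],[0,0,0],0.4],[[0,0,0.01],[0,0,0],0.4],[[0,0,0],[0,0,0],0.4],[[-0.008,-0.009,0],[0,0,-0.03],0.35],[[-0.008,-0.009,0],[0,0,0],0.35],[[0,0,0],[0,0,0],0.35],[[0,0,0],[0,0,0],0.35]]'
```

```text
t: 5.18
eef_pos: [0.615, 0.2087, 0.1157]
eef_rot: [-90.3, -0.5, 39.2]
ft_force: [0.4, 0.0, 0.2]
gripper_width: 0.356
```

```bash
python3 -m jog '[[[-0.003,-0.005,0],[0,0,0],0.35],[[0,0,0],[0,0,0],0.35],[[0,0,-0.015],[0,0,0],0.35],[[0,0,-0.015],[0,0,0],0.35],[[0,0,-0.01],[0,0,0],0.35],[[0,0,-0.01],[0,0,0],0.35],[[0,0,0],[0,0,0],0.35],[[0,0,0],[0,0,0],0.35]]'
python3 - <<'E'
from h import *
shot('wrist','w3');shot('side','side3')
P=cloud(load('side3'))
m=(np.hypot(P[...,0]-.612,P[...,1]-.203)<.02)&(P[...,2]>.045)&(P[...,2]<.1);print(np.median(P[m],0),m.sum())
s=r.read_state();print(s['eef_pos'],s['ft_force'])
E
```

```text
t: 6.18
eef_pos: [0.6114, 0.2036, 0.0603]
eef_rot: [-90.3, -0.4, 39.3]
ft_force: [0.6, -0.2, -0.7]
gripper_width: 0.347
[0.61096348 0.19910555 0.07246598] 67
[0.61142548 0.2036275  0.06057401] [-0.4013467  -0.56765115 -0.05628614]
```

View pics/w3.png

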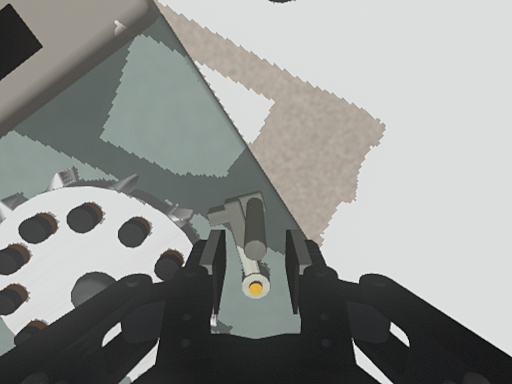

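Run:
```python
from h import *
from scipy.spatial.transform import Rotation as R
z=load('w3');s=r.read_state();p=s['eef_pos'];Rt=R.from_euler('xyz',s['eef_rot'],degrees=True).as_matrix()
fx,fy,cx,cy=z['k']
def pr(X):
    c=z['T'][:3,:3].T@(X-z['T'][:3,3]);return (c[0]/c[2]*fx+cx).round(1),(c[1]/c[2]*fy+cy).round(1)
print(Rt.round(2))
for l in(-.011,0,.011): print(l,pr(p+Rt@[0,-.032,l]),pr(p+Rt@[0,-.0187,l]))
for u,v in[(255,250)]: print(onz(z,u,v,.092),pt(z,u,v))
P=cloud(z);m=(np.hypot(P[...,0]-.612,P[...,1]-.203)<.02)&(P[...,2]>.085)&(P[...,2]<.1);print(np.median(P[m],0),P[m].min(0),P[m].max(0))
```

```text
[[ 0.77  0.01 -0.63]
 [ 0.63  0.    0.77]
 [ 0.01 -1.   -0.  ]]
-0.011 (np.float64(256.3), np.float64(266.6)) (np.float64(256.3), np.float64(254.2))
0 (np.float64(256.3), np.float64(247.0)) (np.float64(256.3), np.float64(235.8))
0.011 (np.float64(256.4), np.float64(226.5)) (np.float64(256.3), np.float64(216.7))
[0.61188453 0.20167662 0.092     ] [0.61153252 0.20209933 0.09306424]
[0.61078907 0.20332511 0.09315909] [0.59207809 0.185211   0.08500361] [0.62934665 0.22216363 0.09991958]
```

```bash
python3 -m jog '[[[0,0,-0.008],[0,0,0],0.25],[[0,0,0],[0,0,0],0.1],[[0,0,0],[0,0,0],0.05],[[0,0,0],[0,0,0],0.05],[[0,0,0],[0,0,0],0.05],[[0.002,0.0015,0],[0,0,-0.03],0.05],[[0.0025,0.0015,0],[0,0,-0.03],0.05],[[0.0025,0.001,0],[0,0,-0.03],0.05],[[0,0,0],[0,0,0],0.05]]' 20
```

```text
t: 7.4
eef_pos: [0.617, 0.2078, 0.0524]
eef_rot: [-90.2, -0.2, 33.7]
ft_force: [-0.6, -0.1, -1.2]
gripper_width: 0.122
```

```bash
python3 -m jog '[[[0,0,0],[0,0,0],0.4],[[0,0,0],[0,0,0],0.5],[[0,0,0],[0,0,0],0.5],[[0,0,0.03],[0,0,0],0.5],[[0,0,0.03],[0,0,0],0.6],[[0.001,-0.02,0.01],[0,0,-0.1],0.6],[[0.002,-0.02,0],[0,0,-0.1],0.6],[[0.002,-0.02,0],[0,0,-0.1],0.6],[[0.002,-0.02,0],[0,0,-0.1],0.6],[[0.002,-0.015,0],[0,0,-0.1],0.6],[[0.001,-0.01,0],[0,0,0],0.6],[[0,0,0],[0,0,0],0.6],[[0,0,0],[0,0,0],0.6]]'
python3 - <<'E'
from h import *
shot('side','side4');shot('top','top4')
for f in('side4','top4'):
  P=cloud(load(f))
  for n,c,lo in(('pin',(.616,.208),.045),('knob',(.63,.088),.05)):
    m=(np.hypot(P[...,0]-c[0],P[...,1]-c[1])<.02)&(P[...,2]>lo)&(P[...,2]<.096);print(f,n,np.median(P[m],0),m.sum())
s=r.read_state();print(s['eef_pos'],s['ft_force'])
E
```

```text
t: 9.02
eef_pos: [0.6319, 0.1008, 0.1273]
eef_rot: [-90.3, -0.9, 4.4]
ft_force: [0.6, 0.4, -0.1]
gripper_width: 0.599
side4 pin [0.61538045 0.20336221 0.07381554] 73
side4 knob [0.62819866 0.08530297 0.07368635] 94
top4 pin [0.61442691 0.20051357 0.05546001] 10
top4 knob [0.6269618  0.08348123 0.08145197] 25
[0.63186048 0.10091173 0.12723149] [-0.09535671  0.47456287 -0.39086492]
```

```bash
python3 -m jog '[[[-0.001,-0.007,0],[0,0,-0.04],0.6],[[-0.001,-0.005,0],[0,0,-0.03],0.6],[[0,0,0],[0,0,0],0.6],[[0,0,-0.02],[0,0,0],0.6],[[0,0,-0.02],[0,0,0],0.6],[[0,0,-0.015],[0,0,0],0.6],[[0,0,-0.008],[0,0,0],0.6],[[0,0,0],[0,0,0],0.6],[[0,0,0],[0,0,0],0.6]]'
```

```text
t: 10.25
eef_pos: [0.6309, 0.0891, 0.0636]
eef_rot: [-90.3, -1.0, 0.2]
ft_force: [-0.2, 0.0, 0.4]
gripper_width: 0.601
```

```bash
python3 -m jog '[[[0,0,-0.008],[0,0,0],0.4],[[0,0,0],[0,0,0],0.3],[[0,0,0],[0,0,0],0.2],[[0,0,0],[0,0,0],0.1],[[0,0,0],[0,0,0],0.1],[[0,0,0],[0,0,0],0.1]]' 30
```

```text
t: 11.0
eef_pos: [0.6322, 0.0893, 0.0568]
eef_rot: [-90.3, -1.2, 0.2]
ft_force: [-0.3, 0.3, 0.0]
gripper_width: 0.1
```

Run:
```python
from h import *
shot('wrist','w5');shot('side','side5');b=cv2.imread('pics/side5.png')[110:290,170:330]
cv2.imwrite('pics/c5.png',np.hstack([cv2.imread('pics/w5.png')[100:384],cv2.resize(b,(252,284))]))
print(r.read_state()['gripper_width'])
```

```text
0.10280601464087587
```

View pics/c5.png

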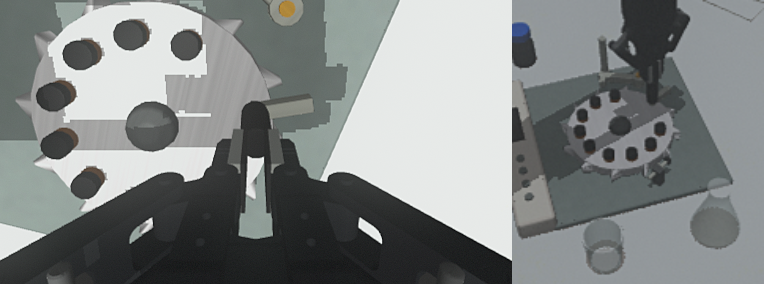

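Run:
```python
from h import *
from scipy.spatial.transform import Rotation as R
z=load('w5');s=r.read_state();p=s['eef_pos'];Rt=R.from_euler('xyz',s['eef_rot'],degrees=True).as_matrix()
P=(cloud(z)-p)@Rt   # tool coords
im=z['im']
for v in range(196,262,6):
    print(v,[(u,tuple((P[v,u]*1000).round().astype(int)) if z['d'][v,u]>0 else None) for u in(232,240,247,255,263,270,278)])
```

```text
196 [(232, (np.int64(-16), np.int64(25), np.int64(9))), (240, (np.int64(-11), np.int64(25), np.int64(9))), (247, (np.int64(-6), np.int64(27), np.int64(8))), (255, (np.int64(-1), np.int64(26), np.int64(8))), (263, (np.int64(5), np.int64(26), np.int64(8))), (270, (np.int64(10), np.int64(44), np.int64(3))), (278, (np.int64(16), np.int64(44), np.int64(3)))]
202 [(232, (np.int64(-16), np.int64(25), np.int64(4))), (240, (np.int64(-11), np.int64(26), np.int64(4))), (247, (np.int64(-6), np.int64(27), np.int64(4))), (255, (np.int64(-1), np.int64(13), np.int64(8))), (263, (np.int64(5), np.int64(22), np.int64(5))), (270, (np.int64(9), np.int64(20), np.int64(6))), (278, (np.int64(14), np.int64(17), np.int64(7)))]
208 [(232, (np.int64(-16), np.int64(26), np.int64(0))), (240, (np.int64(-11), np.int64(26), np.int64(0))), (247, (np.int64(-5), np.int64(7), np.int64(7))), (255, (np.int64(0), np.int64(4), np.int64(7))), (263, (np.int64(4), np.int64(7), np.int64(7))), (270, (np.int64(9), np.int64(15), np.int64(4))), (278, (np.int64(14), np.int64(14), np.int64(4)))]
214 [(232, (np.int64(-16), np.int64(27
[... 2170 characters left out ...]
nt64(-57), np.int64(11))), (240, (np.int64(-7), np.int64(-56), np.int64(10))), (247, (np.int64(-4), np.int64(-32), np.int64(-2))), (255, (np.int64(0), np.int64(-28), np.int64(-4))), (263, (np.int64(4), np.int64(-28), np.int64(-4))), (270, (np.int64(6), np.int64(-57), np.int64(11))), (278, (np.int64(9), np.int64(-56), np.int64(10)))]
256 [(232, (np.int64(-10), np.int64(-62), np.int64(11))), (240, (np.int64(-6), np.int64(-62), np.int64(10))), (247, (np.int64(-4), np.int64(-33), np.int64(-5))), (255, (np.int64(0), np.int64(-28), np.int64(-8))), (263, (np.int64(4), np.int64(-28), np.int64(-8))), (270, (np.int64(6), np.int64(-61), np.int64(10))), (278, (np.int64(9), np.int64(-61), np.int64(10)))]
```

```bash
python3 -m jog '[[[0,0,0],[0,0,0],0.05],[[0,0,0],[0,0,0],0.0],[[0,0,0],[0,0,0],0.0]]' 30
```

```text
t: 11.48
eef_pos: [0.6321, 0.0893, 0.0567]
eef_rot: [-90.3, -1.2, 0.2]
ft_force: [-0.1, 0.2, -0.2]
gripper_width: 0.005
```

Run:
```python
from h import *
from scipy.spatial.transform import Rotation as R
shot('side','side6');shot('wrist','w6')
s=r.read_state();p=np.array(s['eef_pos']);Rt=R.from_euler('xyz',s['eef_rot'],degrees=True).as_matrix()
z=load('side6');P=cloud(z)
m=(np.hypot(P[...,0]-.631,P[...,1]-.088)<.025)&(P[...,2]>.05)&(P[...,2]<.16);v,u=np.where(m)
for vv in range(v.min(),v.max()+1,2):
    k=v==vv
    if k.any(): q=P[v[k],u[k]];print(vv,u[k].min(),u[k].max(),q.mean(0).round(3),z['im'][vv,u[k]].mean(0).round())
cv2.imwrite('pics/c6.png',np.hstack([cv2.resize(z['im'][100:200,210:310,::-1],(400,400)),cv2.resize(load('w6')['im'][180:300,196:316,::-1],(400,400))]))
```

```text
137 260 267 [0.638 0.08  0.159] [46. 48. 48.]
139 249 268 [0.637 0.08  0.154] [46. 48. 49.]
141 249 268 [0.63  0.083 0.149] [49. 51. 52.]
143 250 268 [0.629 0.082 0.144] [48. 50. 51.]
145 249 265 [0.624 0.082 0.141] [44. 46. 47.]
147 251 264 [0.623 0.08  0.137] [44. 45. 46.]
149 253 264 [0.626 0.08  0.128] [52. 54. 55.]
151 253 264 [0.628 0.082 0.12 ] [50. 52. 53.]
153 252 264 [0.627 0.084 0.113] [52. 53. 54.]
155 252 264 [0.627 0.083 0.107] [51. 52. 54.]
157 253 262 [0.625 0.083 0.102] [50. 53. 54.]
159 255 262 [0.626 0.081 0.097] [52. 54. 55.]
161 255 261 [0.629 0.086 0.085] [53. 54. 56.]
163 255 261 [0.628 0.085 0.079] [44. 45. 46.]
165 255 261 [0.627 0.085 0.073] [43. 45. 46.]
167 255 261 [0.628 0.086 0.065] [43. 44. 45.]
169 255 261 [0.628 0.085 0.059] [43. 45. 45.]
171 256 261 [0.628 0.083 0.054] [41. 44. 45.]
```

View pics/c6.png

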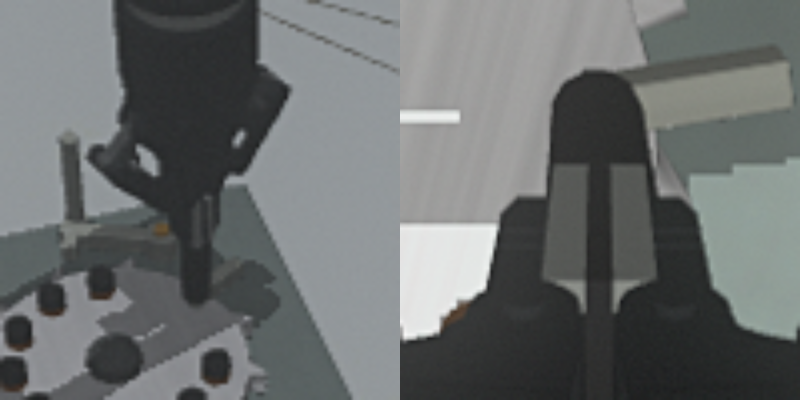

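```bash
python3 -m jog '[[[0,0,0.003],[0,0,0],0.6],[[0,0,0],[0,0,0],0.6],[[0,0,0],[0,0,0],0.6],[[0,0,0],[0,0,0],0.6],[[0,0,-0.012],[0,0,0],0.6],[[0,0,-0.01],[0,0,0],0.6],[[0,0,-0.008],[0,0,0],0.6],[[0,0,0],[0,0,0],0.6],[[0,0,0],[0,0,0],0.6]]' 30
```

```text
t: 12.7
eef_pos: [0.6313, 0.0892, 0.0267]
eef_rot: [-90.3, -1.1, 0.2]
ft_force: [0.2, -0.5, 0.3]
gripper_width: 0.607
```

```bash
python3 -m jog '[[[0,0,-0.005],[0,0,0],0.4],[[0,0,0],[0,0,0],0.3],[[0,0,0],[0,0,0],0.2],[[0,0,0],[0,0,0],0.1],[[0,0,0],[0,0,0],0.1],[[0,0,0],[0,0,0],0.1]]' 30
```

```text
t: 13.45
eef_pos: [0.6328, 0.0893, 0.0223]
eef_rot: [-90.3, -1.3, 0.2]
ft_force: [1.0, -0.9, -1.0]
gripper_width: 0.201
```

```bash
python3 -m jog '[[[0.001,-0.004,0],[0,0,0],0.1],[[0.0005,-0.004,0],[0,0,0],0.1],[[0,-0.004,0],[0,0,0],0.1],[[0,0,0],[0,0,0],0.1]]'
cat > k.py <<'E'
from h import *
s=r.read_state();p=np.array(s['eef_pos'])-[.001,.001,0];d=p[:2]-[.561,.0755];a=np.arctan2(d[1],d[0]);f=np.array(s['ft_force'])
t=np.array([np.sin(a),-np.cos(a)]);print('t',round(s['t'],2),'ang',np.degrees(a).round(1),'rad',np.hypot(*d).round(4),'ftan',(f[:2]@t).round(2),'frad',(f[:2]@d/np.hypot(*d)).round(2),'fz',f[2].round(2),'w',round(s['gripper_width'],3))
for k in(0.1,.2,.3,.4,.5): print(k,(.0700*np.array([np.cos(a-k),np.sin(a-k)])-d).round(4))
E
python3 k.py
```

```text
t: 13.95
eef_pos: [0.6338, 0.078, 0.0223]
eef_rot: [-90.1, -1.2, 0.2]
ft_force: [0.5, 1.9, 0.2]
gripper_width: 0.203
t 13.95 ang 1.2 rad 0.0718 ftan -1.85 frad 0.54 fz 0.16 w 0.203
0.1 [-0.002 -0.007]
0.2 [-0.0029 -0.014 ]
0.3 [-0.0045 -0.0208]
0.4 [-0.0068 -0.0274]
0.5 [-0.0097 -0.0338]
```

```bash
python3 -m jog '[[[-0.0005,-0.006,0],[0,0,0],0.1],[[-0.001,-0.006,0],[0,0,0],0.1],[[-0.0015,-0.006,0],[0,0,0],0.1],[[-0.002,-0.005,0],[0,0,0],0.1],[[-0.0025,-0.005,0],[0,0,0],0.1]]';python3 k.py
```

```text
t: 14.58
eef_pos: [0.6271, 0.0481, 0.0223]
eef_rot: [-90.1, -1.3, 0.2]
ft_force: [2.0, 2.5, -1.1]
gripper_width: 0.203
t 14.57 ang -23.6 rad 0.0711 ftan -3.04 frad 0.8 fz -1.13 w 0.203
0.1 [-0.0041 -0.0058]
0.2 [-0.0078 -0.0118]
0.3 [-0.0121 -0.0173]
0.4 [-0.0169 -0.0223]
0.5 [-0.0223 -0.0269]
```

```bash
python3 -m jog '[[[-0.0035,-0.005,0],[0,0,0],0.1],[[-0.0035,-0.005,0],[0,0,0],0.1],[[-0.004,-0.0045,0],[0,0,0],0.1],[[-0.0045,-0.004,0],[0,0,0],0.1]]';python3 k.py
```

```text
t: 15.08
eef_pos: [0.612, 0.0271, 0.0223]
eef_rot: [-90.2, -1.5, 0.2]
ft_force: [3.0, 1.5, -2.9]
gripper_width: 0.202
t 15.07 ang -44.6 rad 0.0703 ftan -3.17 frad 1.06 fz -2.93 w 0.202
0.1 [-0.0054 -0.0045]
0.2 [-0.011  -0.0087]
0.3 [-0.017  -0.0123]
0.4 [-0.0233 -0.0153]
0.5 [-0.0299 -0.0176]
```

```bash
python3 -m jog '[[[-0.005,-0.004,0],[0,0,0],0.1],[[-0.005,-0.003,0],[0,0,0],0.1],[[-0.004,-0.002,0],[0,0,0],0.1],[[0,0,0],[0,0,0],0.1]]';python3 k.py
```

```text
t: 15.58
eef_pos: [0.5965, 0.0159, 0.0223]
eef_rot: [-90.3, -1.4, 0.2]
ft_force: [2.3, -1.3, -1.8]
gripper_width: 0.199
t 15.57 ang -60.3 rad 0.0697 ftan -1.33 frad 2.31 fz -1.8 w 0.199
0.1 [-0.0061 -0.0034]
0.2 [-0.0126 -0.0059]
0.3 [-0.0194 -0.0078]
0.4 [-0.0263 -0.009 ]
0.5 [-0.0333 -0.0094]
```

```bash
python3 -m jog '[[[-0.003,-0.001,0],[0,0,0],0.1],[[-0.002,-0.001,0],[0,0,0],0.1]]';python3 k.py | head -2; python3 -m jog '[[[-0.002,-0.0008,0],[0,0,0],0.1],[[-0.001,-0.0004,0],[0,0,0],0.1]]' >/dev/null;python3 k.py|head -2
```

```text
t: 15.82
eef_pos: [0.5919, 0.0137, 0.0223]
eef_rot: [-90.3, -1.5, 0.2]
ft_force: [3.6, -0.6, -3.3]
gripper_width: 0.199
t 15.82 ang -64.6 rad 0.0696 ftan -2.99 frad 2.05 fz -3.34 w 0.199
0.1 [-0.0063 -0.0031]
t 16.07 ang -67.5 rad 0.0694 ftan -2.03 frad 2.33 fz -2.9 w 0.202
0.1 [-0.0064 -0.0029]
```

```bash
python3 -m jog '[[[-0.002,-0.0005,0],[0,0,0],0.1]]' >/dev/null;python3 k.py|head -1; python3 -m jog '[[[-0.0015,-0.0005,0],[0,0,0],0.1]]' >/dev/null;python3 k.py|head -1
```

```text
t 16.2 ang -69.1 rad 0.0694 ftan -2.35 frad 3.1 fz -3.98 w 0.202
t 16.32 ang -70.5 rad 0.0694 ftan -2.89 frad 3.05 fz -3.76 w 0.201
```

```bash
for i in 1; do python3 -m jog '[[[-0.0015,-0.0012,0],[0,0,0],0.1]]' >/dev/null;python3 k.py|head -1; python3 -m jog '[[[-0.0015,-0.0010,0],[0,0,0],0.1]]' >/dev/null;python3 k.py|head -1; python3 -m jog '[[[-0.0015,-0.0006,0],[0,0,0],0.1]]' >/dev/null;python3 k.py|head -1;done
```

```text
t 16.45 ang -72.3 rad 0.0693 ftan -4.29 frad -0.11 fz -2.19 w 0.201
t 16.57 ang -74.0 rad 0.0692 ftan -3.59 frad -0.25 fz -1.18 w 0.199
t 16.7 ang -74.2 rad 0.0692 ftan -8.39 frad -0.34 fz -8.41 w 0.201
```

```bash
python3 -m jog '[[[0,0,0],[0,0,0],0.1]]' >/dev/null;python3 k.py|head -1;  python3 -m jog '[[[-0.0005,0,0],[0,0,0],0.1]]' >/dev/null;python3 k.py|head -1
```

```text
t 16.82 ang -74.0 rad 0.0691 ftan -2.46 frad 2.01 fz -2.78 w 0.199
t 16.95 ang -74.1 rad 0.0692 ftan -4.41 frad 1.88 fz -4.44 w 0.197
```

```bash
python3 -m jog '[[[-0.0015,-0.0005,0],[0,0,0],0.1]]' >/dev/null;python3 k.py|head -1;  python3 -m jog '[[[-0.0015,-0.0003,0],[0,0,0],0.1]]' >/dev/null;python3 k.py|head -1
```

```text
t 17.07 ang -74.1 rad 0.0692 ftan -8.26 frad -0.7 fz -8.19 w 0.201
t 17.2 ang -73.9 rad 0.0692 ftan -8.0 frad 1.35 fz -8.52 w 0.204
```

```bash
python3 -m jog '[[[0,0,0],[0,0,0],0.3],[[0,0,0],[0,0,0],0.5],[[0,0,0],[0,0,0],0.6],[[0,0,0],[0,0,0],0.6],[[0,0,0.03],[0,0,0],0.6],[[0,0,0.03],[0,0,0],0.6],[[0,0,0.02],[0,0,0],0.6],[[0.004,0.025,0],[0,0,0.1],0.5],[[0.005,0.025,0],[0,0,0.1],0.5],[[0.005,0.025,0],[0,0,0.1],0.5],[[0.005,0.025,0],[0,0,0.1],0.4],[[0.005,0.025,0],[0,0,0.1],0.4],[[0.005,0.025,0],[0,0,0.05],0.4],[[0.005,0.02,0],[0,0,0],0.4],[[0,0,0],[0,0,0],0.4],[[0,0,0],[0,0,0],0.4]]'
python3 - <<'E'
from h import *
shot('side','side7');shot('top','top7')
for f in('side7','top7'):
  P=cloud(load(f))
  for n,c,lo in(('pin',(.616,.205),.045),('knob',(.579,.008),.05)):
    m=(np.hypot(P[...,0]-c[0],P[...,1]-c[1])<.02)&(P[...,2]>lo)&(P[...,2]<.096);print(f,n,np.median(P[m],0),m.sum())
E
```

```text
t: 19.2
eef_pos: [0.6084, 0.1835, 0.1054]
eef_rot: [-90.2, -1.4, 32.5]
ft_force: [-0.8, -0.4, 0.4]
gripper_width: 0.402
side7 pin [0.61558889 0.20310685 0.07387227] 72
side7 knob [0.5769503  0.00517042 0.07409535] 112
top7 pin [nan nan nan] 0
top7 knob [0.57820325 0.00873735 0.08229988] 48
  return _methods._mean(a, axis=axis, dtype=dtype,
  ret = um.true_divide(
```

```bash
python3 -m jog '[[[0.004,0.01,0],[0,0,0],0.4],[[0.003,0.008,0],[0,0,0],0.4],[[0,0,0],[0,0,0],0.4],[[0,0,0],[0,0,0],0.4]]'
```

```text
t: 19.8
eef_pos: [0.6161, 0.2011, 0.1056]
eef_rot: [-90.2, -1.4, 32.4]
ft_force: [-0.8, 0.6, -0.0]
gripper_width: 0.404
```

```bash
python3 -m jog '[[[0.001,0.005,0],[0,0,0],0.4],[[0,0,0],[0,0,0],0.4],[[0,0,-0.02],[0,0,0],0.4],[[0,0,-0.02],[0,0,0],0.4],[[0,0,-0.015],[0,0,0],0.4],[[0,0,-0.01],[0,0,0],0.4],[[0,0,-0.004],[0,0,0],0.4],[[0,0,0],[0,0,0],0.4],[[0,0,0],[0,0,0],0.3]]'
```

```text
t: 20.92
eef_pos: [0.6185, 0.2066, 0.036]
eef_rot: [-90.3, -1.6, 32.4]
ft_force: [0.3, -0.4, 0.1]
gripper_width: 0.298
```

```bash
python3 -m jog '[[[0,0,-0.008],[0,0,0],0.2],[[0,0,0],[0,0,0],0.1],[[0,0,0],[0,0,0],0.05],[[0,0,0],[0,0,0],0.05],[[0,0,0],[0,0,0],0.05]]' 20
cat > p.py <<'E'
from h import *
s=r.read_state();p=np.array(s['eef_pos']);pv=np.array([.649,.1525]);d=p[:2]-pv;a=np.arctan2(d[1],d[0]);f=np.array(s['ft_force'])
t=np.array([-np.sin(a),np.cos(a)]);print('t',round(s['t'],2),'pawl',(np.radians(144.1)-a).round(3),'rad',np.hypot(*d).round(4),'f_in',(f[:2]@t).round(2),'frad',(f[:2]@d/np.hypot(*d)).round(2),'fz',f[2].round(2),'w',round(s['gripper_width'],3),p.round(4))
for k in(0.1,.2,.3,.4): print(k,(.062*np.array([np.cos(a+k),np.sin(a+k)])-d).round(4))
E
python3 p.py
```

```text
t: 21.55
eef_pos: [0.6188, 0.2065, 0.0278]
eef_rot: [-90.3, -1.6, 32.4]
ft_force: [0.7, 0.5, -2.8]
gripper_width: 0.137
t 21.55 pawl 0.434 rad 0.0619 f_in -0.82 frad 0.11 fz -2.79 w 0.137 [0.6188 0.2065 0.0278]
0.1 [-0.0053 -0.0032]
0.2 [-0.0102 -0.007 ]
0.3 [-0.0147 -0.0113]
0.4 [-0.0187 -0.016 ]
```

```bash
python3 -m jog '[[[-0.003,-0.002,0],[0,0,0.04],0.05],[[-0.003,-0.002,0],[0,0,0.04],0.05],[[-0.0025,-0.002,0],[0,0,0.04],0.05],[[0,0,0],[0,0,0],0.05]]'>/dev/null;python3 p.py
```

```text
t 22.05 pawl 0.29 rad 0.0613 f_in 0.38 frad -1.49 fz -1.13 w 0.135 [0.6117 0.2011 0.0278]
0.1 [-0.0052 -0.0034]
0.2 [-0.0095 -0.0079]
0.3 [-0.0133 -0.0128]
0.4 [-0.0166 -0.018 ]
```

```bash
python3 -m jog '[[[-0.003,-0.002,0],[0,0,0.04],0.05],[[-0.002,-0.002,0],[0,0,0.04],0.05],[[0,0,0],[0,0,0],0.05]]'>/dev/null;python3 p.py; python3 -m jog '[[[-0.002,-0.0018,0],[0,0,0.03],0.05],[[0,0,0],[0,0,0],0.05]]'>/dev/null;python3 p.py
```

```text
t 22.43 pawl 0.206 rad 0.0609 f_in -0.91 frad 1.19 fz -1.65 w 0.137 [0.608  0.1976 0.0278]
0.1 [-0.0051 -0.0036]
0.2 [-0.009  -0.0084]
0.3 [-0.0124 -0.0136]
0.4 [-0.0153 -0.0191]
t 22.68 pawl 0.169 rad 0.0608 f_in -1.22 frad -0.06 fz -1.48 w 0.134 [0.6065 0.1959 0.0279]
0.1 [-0.0051 -0.0037]
0.2 [-0.0088 -0.0086]
0.3 [-0.012  -0.0139]
0.4 [-0.0147 -0.0195]
```

Now in small steps, watching force.

```bash
python3 -m jog '[[[-0.002,-0.002,0],[0,0,0.02],0.05]]'>/dev/null;python3 p.py|head -1; python3 -m jog '[[[-0.0012,-0.0014,0],[0,0,0.02],0.05]]'>/dev/null;python3 p.py|head -1;python3 -m jog '[[[-0.0012,-0.0014,0],[0,0,0.02],0.05]]'>/dev/null;python3 p.py|head -1
```

```text
t 22.8 pawl 0.131 rad 0.0608 f_in -4.17 frad -1.81 fz -3.68 w 0.134 [0.6048 0.1943 0.0278]
t 22.93 pawl 0.103 rad 0.0606 f_in -2.13 frad -0.51 fz -3.9 w 0.134 [0.6038 0.1929 0.0278]
t 23.05 pawl 0.075 rad 0.0605 f_in -4.15 frad 0.27 fz -4.23 w 0.133 [0.6028 0.1916 0.0279]
```

```bash
python3 -m jog '[[[-0.0007,-0.0009,0],[0,0,0.01],0.05]]'>/dev/null;python3 p.py|head -1; python3 -m jog '[[[-0.0007,-0.0009,0],[0,0,0.01],0.05]]'>/dev/null;python3 p.py|head -1;python3 -m jog '[[[-0.0006,-0.0008,0],[0,0,0.01],0.05]]'>/dev/null;python3 p.py|head -1
```

```text
t 23.18 pawl 0.056 rad 0.0606 f_in -1.36 frad 0.13 fz -4.31 w 0.136 [0.6019 0.1907 0.0278]
t 23.3 pawl 0.034 rad 0.0606 f_in -2.91 frad -0.25 fz -3.89 w 0.137 [0.6012 0.1897 0.0279]
t 23.43 pawl 0.018 rad 0.0604 f_in -4.07 frad -0.08 fz -4.57 w 0.138 [0.6007 0.1888 0.0279]
```

```bash
python3 -m jog '[[[-0.0006,-0.0008,0],[0,0,0],0.05]]'>/dev/null;python3 p.py|head -1; python3 -m jog '[[[-0.0006,-0.0008,0],[0,0,0],0.05]]'>/dev/null;python3 p.py|head -1
```

```text
t 23.55 pawl 0.018 rad 0.0604 f_in -6.73 frad 1.36 fz -5.55 w 0.131 [0.6007 0.1888 0.0279]
t 23.68 pawl 0.019 rad 0.0604 f_in -6.61 frad 0.96 fz -6.02 w 0.134 [0.6007 0.1889 0.0279]
```

```bash
python3 -m jog '[[[0,0,0],[0,0,0],0.05],[[0,0,0],[0,0,0],0.3],[[0,0,0],[0,0,0],0.4],[[0,0,0],[0,0,0],0.4],[[0,0,0.03],[0,0,0],0.4],[[0,0,0.03],[0,0,0],0.4],[[0,0,0.03],[0,0,0],0.4],[[-0.03,0.03,0.03],[0,0,0],0.4],[[-0.03,0.03,0.02],[0,0,0],0.4],[[-0.02,0.02,0],[0,0,0],0.4],[[-0.02,0.02,0],[0,0,0],0.4],[[0,0,0],[0,0,0],0.4],[[0,0,0],[0,0,0],0.4]]'
python3 - <<'E'
from h import *
shot('side','side8');shot('top','top8');shot('wrist','w8')
for f in('side0','side8','top0','top8'):
  P=cloud(load(f))
  for n,c,lo in(('pin',(.6,.187),.045),('knob',(.579,.008),.05)):
    m=(np.hypot(P[...,0]-c[0],P[...,1]-c[1])<.02)&(P[...,2]>lo)&(P[...,2]<.096)
    if m.any():print(f,n,np.median(P[m],0).round(4),m.sum())
E
```

```text
t: 25.3
eef_pos: [0.4961, 0.2883, 0.1751]
eef_rot: [-90.5, -2.2, 51.1]
ft_force: [0.3, 0.2, 0.2]
gripper_width: 0.4
side0 pin [0.5985 0.1863 0.0724] 76
side8 pin [0.5974 0.1847 0.0737] 75
side8 knob [0.5771 0.0055 0.0747] 110
top0 pin [0.5979 0.1861 0.0879] 30
top8 pin [0.5972 0.1846 0.089 ] 31
top8 knob [0.5782 0.0087 0.0818] 47
```

View pics/w8.png

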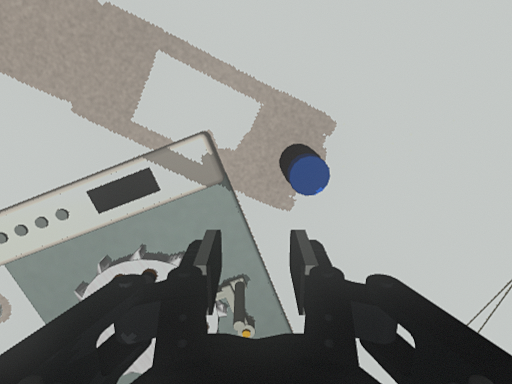

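Run:
```python
from h import *
a=cv2.imread('pics/top8.png')[160:260,150:290]
a=cv2.convertScaleAbs(cv2.resize(a,(784,560),interpolation=cv2.INTER_CUBIC),alpha=1.4)
cv2.imwrite('pics/c8.png',a)
```

```text
(no output)
```

View pics/c8.png

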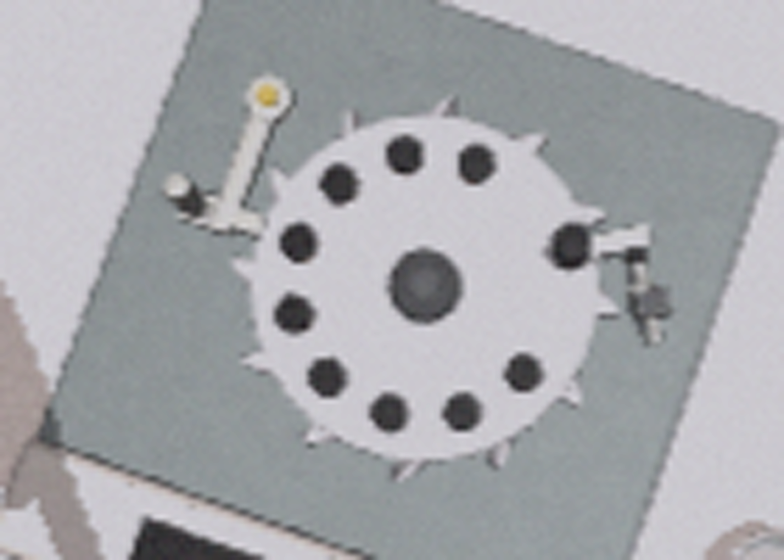

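The top view shows the pawl's nose at the disc rim between two teeth (about 255,225) and the lug against the buffer (about 637,250). The gripper is clear, so I am handing in.

```bash
python3 -c "
from bench import r
print(r.close_job())"
```

```text
the job is handed in; nothing more can be done
None
```

I handed the job in at about 25 s. The carousel is at the buffer, the pawl is back in the teeth, and the arm is well clear.

**What I did**
- **Pawl out:** I swung the pawl out to about 0.42 rad.
- **Carousel back:** I carried the knob backward by about 1.48 rad, where it stopped on the buffer. I held about 8 N at the knob, which is firm and under the 15 N limit.
- **Pawl in:** I released the knob and swung the pawl in until it stopped moving.

**Last checks**
- **Carousel:** the knob was in the same place before and after locking, to within 1 mm. The top view shows the lug at the buffer.
- **Pawl:** the top view shows its nose at the disc rim between two teeth. The pin sits about 1.5 mm further in than at the start.

**What went wrong or disagreed**
- **Finger height:** the fingertips stood about 38 mm higher than the reported TCP. Because of this, a finger slipped past the top of the pin once and the first try at the knob closed above it. Both showed only small forces, and I corrected the height before going on.
- **Pawl seating force:** it peaked at about 6.7 N at the pin, above the suggested 3 to 5 N.
- **Pawl angle:** it read about 0.02 rad at the end instead of 0, which is within my measuring error.

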